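# Front brake lever firmness check on the bench

## Task

Check the rebuilt front brake lever on the bench, the one with the fluid reservoir beside its pivot: with the outside of the fingers press the blade of the lever in towards the grip until it goes firm short of the grip, keep a firm finger pressure of about 20 N on it for two seconds without forcing it, then let it spring right back out and move clear. Only push it: do not take the lever between the fingers, do not touch the grip, and leave the clutch lever and the loose things on the bench alone.

Things in the scene. Friction and masses are not known exactly. Their poses are not given: they have to be found in the camera images.
- brake_blade: Blade of the brake lever: bare aluminium bar 9 mm thick (x), 14 mm high (z), level, 150 mm above the bench. Origin: mid section at the place to press. Straight from y = -51 to +15 mm, then bent slightly outwards to a 17 mm ball at y = +53. Its x points towards the grip: with the lever out, press along it; the frame turns with the lever. 59 mm of air to the grip; outer (-x) side clear for 150 mm.
- brake_lever (a joint): Brake lever, rad: 0 out, grows towards the grip (clockwise from above), hard end 0.36, still clear of the grip. The return spring pushes back 2 N at the place to press, growing to 7 N. At 0.20 to 0.26 (differs each time; 23 to 31 mm of travel) it turns firm: then about 3 N more per mm.
- brake_pivot (a point): Vertical pivot bolt of the brake lever, at lever height; when the lever is out it lies at x = +45, y = -115 mm in the blade's frame.
- brake_perch: Clamp and master cylinder that carry the brake lever, with a black box-shaped fluid reservoir under a bare aluminium lid (51 x 69 mm, its top 201 mm above the bench) beside the pivot: only the brake has it. Same frame as brake_grip.
- brake_grip: Black rubber grip of the brake's half handlebar, 33 mm across, level, 150 mm above the bench; not to be touched. Origin on the bench, under the bar's axis; x square to the bar, away from the lever; y along the bar to its free end. The grip is at y = 1 to 125 mm; the fixed post (50 mm across, 202 mm high, foot 120 mm square) at y = -140. Stands on the left or the right half of the bench.
- clutch_blade: Blade of the clutch lever: the brake blade's mirror image (bar runs to -y), on the other half handlebar, which has a small cable adjuster wheel and no reservoir. To be left alone.
- clutch_lever (a joint): Angle of the clutch lever, rad: 0 fully out, growing towards its grip. To be left alone.
- fluid_bottle: Loose closed bottle, 62 mm across, 150 mm high, standing beyond the handlebars; origin at the middle of its underside. To be left alone.
- spanner: Loose steel spanner, 170 mm long, lying on the bench under or behind the clutch's bar; origin at its underside. To be left alone.
- valve: Loose engine valve standing on its head, 38 mm across, stem 7 mm, 108 mm high, behind the brake's bar (the side away from the lever); origin at the middle of its underside. To be left alone.

How it is judged:
By the outcome, as a careful person would: the job done as asked, in the order asked, and still so for the second after the job is handed in, with the robot touching nothing.
It also fails if it takes over 56 s, if anything falls off the work surface, if the arm or the gripper's body presses on something with over 40 N, if the wrist force passes 120 N, or if a joint passes its speed limit or range.

## Robot

A 6-joint arm with a two-finger parallel gripper is mounted at the origin on the work surface. World frame = base frame: x ahead of the robot, y to its left, z up, the work surface at z = 0. Lengths are in m, angles in rad, forces in N, time in s.
With the tool pointing down it reaches from about 0.25 to 0.725 m from the base axis. Payload 4 kg.
Tool frame: the origin (TCP) lies midway between the tips of the shut fingers; the grasp point (between the pads) lies 19 mm behind it; z points along the fingers, y is the line along which they close (so a half turn about z gives the same grasp; the last joint's range is limited). The gripper opens to 85 mm and grips with 20 to 120 N. Pads are 22 mm wide; open, the fingers measure 114 mm over their backs; the gripper's body (76 mm by 85 mm) begins 54 mm behind the grasp point. The pads swing forward as they close: fully open they stand 13 mm farther back than shut.
Start: joints at [1.115, 0.241, 0.005, 1.335, 0, 1.571], TCP at [0.22, 0.449, 0.231] pointing down, gripper open.
Joint ranges: [-2.72, 2.72], [-1.05, 1.87], [-1.09, 1.28], [-1.99, 2.15], [-1.42, 1.44], [-3.14, 3.14]. Speed limits (rad/s): [2.79, 2.79, 3.14, 3.14, 3.14, 3.14].

## Interface

Orientations are given as a unit quaternion [x, y, z, w].
In Python, from workcell import bot gives the robot as it stands. The module is installed in compiled form; this text tells all that it offers.
- The arm moves only by the tool drive_tool, never from a script. Its arguments are lists of equal length, an entry for each row: "slide": the shift along the tool's x, y, z scaled (see below), a list of three; "rotation": the turn, a rotation vector about the tool's x, y, z scaled (see below), a list of three. A call has exactly 8 rows; each row is the pose to reach, as a shift and turn from the pose commanded when the call began, along the tool's axes at that moment; what a row does not reach only later rows make up. The controller multiplies each number of a shift by 250 mm and each number of a turn by 0.5 rad. A row lasts 1/8 s, in which the tool goes at most 62.5 mm and 10.7 degrees, less where a joint would pass 70% of its speed; a pose out of reach is approached as far as the arm can. A call with a number of a shift or a turn outside -1 to 1 is refused whole. A call with a gripper value outside its range is refused whole. "gripper" is the opening, from 0 (shut) to 1 (fully open), set as the call begins (left out, the last holds). The fingers move at their own pace and stop on an object; the grip force is fixed at half the most. Time passes only in rows, so rows that repeat a pose let the fingers close, or fill a call up. It gives the time, the measured TCP pose, the force, the opening and the grip force at its end, in the units of the state.
- bot.get_obs(): the state, without advancing time (a new reading comes with each control period).
- bot.camera(name): name is "scene" or "top"; returns a dict with "image" (384x512x3 uint8, red, green, blue), "z_map" (384x512 float32, m along the optical axis (not along the pixel's ray), 0 where there is no reading), "camera_matrix" (3x3 intrinsics, pixels), "xyz" and "orientation" of the camera in the world. Camera axes: x right, y up, looking along -z (the intrinsics and any distortion apply to the point x, -y, -z); pixel columns grow to the right and rows downward; lengths in m; the calibration is good to about 2 mm. A picture is of the moment at which its call begins.
- bot.job_done(): hands the job in; it is judged then, once.
The state is a dict: "clock": time; "joint_pos": joint angles; "joint_vel": joint speeds; "tau": joint torques, N m; "eef_pos": TCP position; "tool_rot": TCP orientation; "ft_force": force on the tool from outside, world axes, zero at the start; "ft_torque": the same for the moment, N m; "grip_width": finger opening in m; "grasp_force": force on a finger pad.
Only numpy, scipy, OpenCV 4.12 (cv2) and the standard library are available. Lean on these libraries where they do the work, as an engineer would, in place of code of your own. Each camera call takes 0.05 s, during which the arm holds its last target. There are 200 camera calls.

## Working session

There is one attempt and no reset: what is moved stays moved. The work goes in short steps, Python scripts to look and compute and a tool call to move; the robot and the scene stay as the last step left them, time stands still between calls to the robot, and variables do not carry over. Pictures are saved under pics/ and viewed, at most 10 in all, crops included, and the job is handed in when it is done.

Besides the shell and the picture viewer there is one more tool, called as name(argument=value, ...) on one line, values as JSON. drive_tool: Moves the arm, as the interface text tells. Shifts and turns lie within -1 to 1; 1 stands for 250 mm of shift or 0.5 rad of turn. Its arguments: {"type":"object","properties":{"slide":{"type":"array","items":{"type":"array","items":{"type":"number"}}},"rotation":{"type":"array","items":{"type":"array","items":{"type":"number"}}},"gripper":{"type":"number"}},"required":["slide","rotation"]}

```bash
mkdir -p pics; cat > h.py <<'E'
import numpy as np,cv2
from scipy.spatial.transform import Rotation as R
def pts(c):
    K=np.array(c["camera_matrix"]);z=c["z_map"]
    v,u=np.mgrid[:384,:512]
    p=np.stack([(u-K[0,2])/K[0,0]*z,-(v-K[1,2])/K[1,1]*z,-z],-1)
    return p@R.from_quat(c["orientation"]).as_matrix().T+np.array(c["xyz"])
E
python3 - <<'E'
from workcell import bot
from h import *
import pickle
o=bot.get_obs();print({k:np.round(v,3) for k,v in o.items()})
for n in("scene","top"):
    c=bot.camera(n);cv2.imwrite(f"pics/{n}0.png",cv2.resize(c["image"][:,:,::-1],(768,576)));pickle.dump(c,open(n+".pkl","wb"))
    print(n,c["xyz"],c["orientation"],c["camera_matrix"],[k for k in c])
E
```

```text
{'clock': np.float64(0.0), 'joint_pos': array([1.115, 0.241, 0.004, 1.335, 0.   , 1.571]), 'joint_vel': array([ 0.002, -0.001, -0.001,  0.   , -0.001,  0.   ]), 'tau': array([ 0.0000e+00, -3.7232e+01,  2.5241e+01,  1.7000e-02,  0.0000e+00,
       -0.0000e+00]), 'eef_pos': array([0.22 , 0.448, 0.23 ]), 'tool_rot': array([ 0.226,  0.974, -0.001, -0.   ]), 'ft_force': array([ 0.551, -0.08 , -0.264]), 'ft_torque': array([0.004, 0.012, 0.035]), 'grasp_force': np.float64(0.0), 'grip_width': np.float64(0.086)}
scene [1.29012797 0.25298169 0.73943336] [0.24482582 0.34229174 0.74583399 0.51636066] [[397.68084163   0.         253.13800596]
 [  0.         397.68084163 190.36362063]
 [  0.           0.           1.        ]] ['image', 'z_map', 'camera_matrix', 'xyz', 'orientation']
top [ 0.57158495 -0.00782856  1.01414324] [ 0.02212618 -0.01187011 -0.70474759  0.70901366] [[349.48246496   0.         251.14690425]
 [  0.         349.48246496 190.29950865]
 [  0.           0.           1.        ]] ['image', 'z_map', 'camera_matrix', 'xyz', 'orientation']
```

View pics/top0.png

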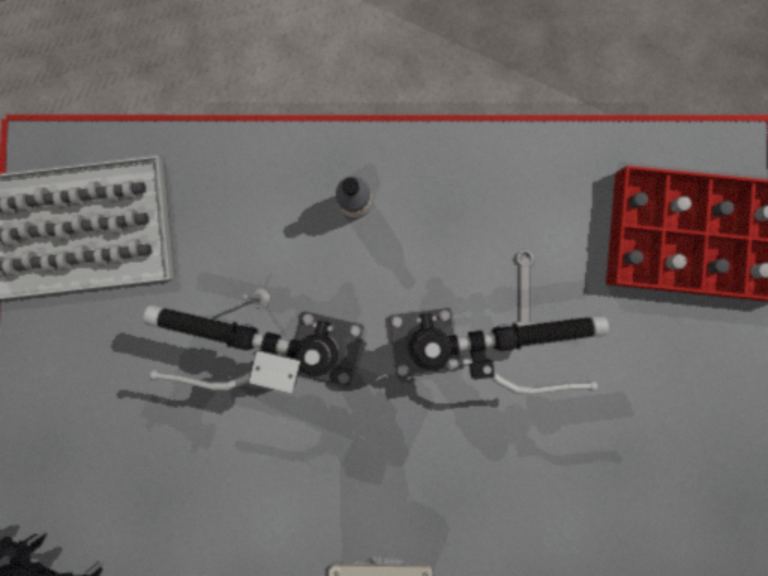

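View pics/scene0.png

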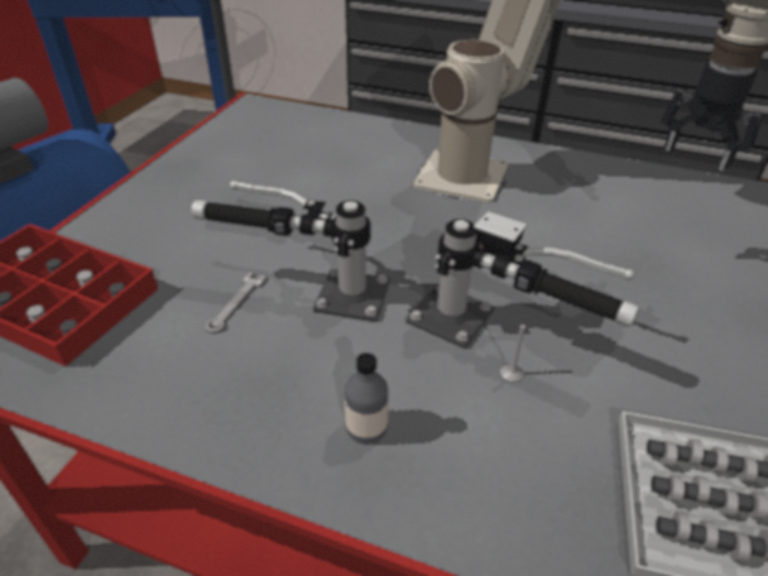

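The brake is the left bar: its lid is at (275,371) and its blade runs from the ball at (155,375) to about (230,385). The arm's gripper is at the lower left. The clutch is on the right.

```bash
cat > m.py <<'E'
from h import *
import pickle
c=pickle.load(open("top.pkl","rb"));K=c["camera_matrix"];Rm=R.from_quat(c["orientation"]).as_matrix()
def ray(uv,z):
    uv=np.atleast_2d(uv);d=np.c_[(uv[:,0]-K[0,2])/K[0,0],-(uv[:,1]-K[1,2])/K[1,1],-np.ones(len(uv))]@Rm.T
    return c["xyz"]+d*((z-c["xyz"][2])/d[:,2])[:,None]
g=c["image"].min(2)
m=np.zeros_like(g);m[240:266,95:166]=g[240:266,95:166]>115
P=pts(c)
for u in range(98,168,3):
    v=np.where(m[:,u])[0]
    if len(v): 
        w=g[v,u].astype(float);vc=(v*w).sum()/w.sum();print(u,len(v),vc.round(1),ray([u,vc],.157)[0].round(4),P[int(round(vc)),u].round(3))
# lid
l=np.zeros_like(g);l[228:266,160:205]=g[228:266,160:205]>120
n,lab,st,cen=cv2.connectedComponentsWithStats(l);i=1+st[1:,4].argmax()
r=cv2.minAreaRect(np.argwhere(lab==i)[:,::-1].astype(np.float32));print(st[i],r,ray(cv2.boxPoints(r),.201).round(4))
# grip dark axis
for u in range(108,160,8):
    v=np.where(g[200:238,u]<40)[0]+200
    if len(v): print('grip',u,v.min(),v.max(),ray([[u,v.min()],[u,v.max()]],.15)[:,:2].round(4).tolist())
E
python3 m.py
```

```text
98 8 247.9 [0.4694 0.3793 0.157 ] [ 0.45   0.451 -0.002]
101 17 250.9 [0.462  0.3717 0.157 ] [0.462 0.372 0.157]
104 18 250.6 [0.4629 0.3644 0.157 ] [0.462 0.364 0.157]
107 17 251.6 [0.4606 0.3569 0.157 ] [0.459 0.358 0.155]
110 19 253.4 [0.4561 0.3494 0.157 ] [ 0.436  0.416 -0.002]
113 14 251.6 [0.4606 0.3421 0.157 ] [0.46  0.342 0.157]
116 9 248.9 [0.4673 0.3349 0.157 ] [ 0.447  0.399 -0.004]
119 4 251.5 [0.4609 0.3274 0.157 ] [0.46  0.327 0.158]
122 4 252.5 [0.4586 0.3199 0.157 ] [0.459 0.321 0.153]
125 5 253.0 [0.4574 0.3125 0.157 ] [0.457 0.313 0.155]
128 4 253.5 [0.4562 0.3051 0.157 ] [0.455 0.306 0.156]
131 4 254.5 [0.4539 0.2977 0.157 ] [0.453 0.298 0.156]
134 4 255.5 [0.4516 0.2902 0.157 ] [0.453 0.29  0.159]
137 3 256.0 [0.4504 0.2828 0.157 ] [0.45  0.284 0.155]
140 4 256.6 [0.4491 0.2754 0.157 ] [0.448 0.275 0.157]
143 4 256.5 [0.4492 0.2681 0.157 ] [0.448 0.269 0.153]
146 4 256.5 [0.4493 0.2607 0.157 ] [0.448 0.261 0.157]
149 5 257.0 [0.4483 0.2533 0.157 ] [0.448 0.254 0.154]
152 4 256.5 [0.4496 0.246  0.157 ] [0.45  0.247 0.155]
155 4 255.5 [0.452  0.2387 0.157 ] [0.453 0.24  0.153]
[166 234  34  28 645] ((182.58824157714844, 247.6470947265625), (30.074417114257812, 21.828205108642578), 14.03624439239502) [[0.4604 0.202  0.201 ]
 [0.5093 0.1905 0.201 ]
 [0.493  0.1223 0.201 ]
 [0.4442 0.134  0.201 ]]
grip 108 207 217 [[0.5696, 0.3603], [0.5448, 0.3596]]
grip 116 208 219 [[0.5672, 0.3402], [0.54, 0.3395]]
grip 124 209 221 [[0.5649, 0.3202], [0.5352, 0.3195]]
grip 132 211 223 [[0.56, 0.3001], [0.5304, 0.2994]]
grip 140 213 225 [[0.5552, 0.2801], [0.5256, 0.2794]]
grip 148 216 226 [[0.5479, 0.26], [0.5233, 0.2595]]
grip 156 215 230 [[0.5505, 0.2402], [0.5135, 0.2394]]
```

```bash
python3 - <<'E'
from h import *
import pickle
c=pickle.load(open("top.pkl","rb"));s=pickle.load(open("scene.pkl","rb"))
im=c["image"][200:270,90:215,::-1];cv2.imwrite("pics/crop1.png",cv2.convertScaleAbs(cv2.resize(im,None,fx=6,fy=6,interpolation=cv2.INTER_NEAREST),alpha=1.3))
for n,k in(("top",c),("scene",s)):
    P=pts(k).reshape(-1,3)
    for y in np.arange(.24,.385,.01):
        q=P[(abs(P[:,1]-y)<.005)&(P[:,0]>.40)&(P[:,0]<.60)&(P[:,2]>.12)&(P[:,2]<.18)]
        b=q[(q[:,0]<.49)];g=q[q[:,0]>.50]
        print(n,y.round(2),len(b),np.median(b[b[:,2]>.148],0).round(4),len(g),g[:,0].min().round(4) if len(g) else 0,g[:,0].max().round(4)if len(g) else 0, g[g[:,2].argsort()[-5:]].mean(0).round(4) if len(g) else 0)
E
```

```text
top 0.24 22 [0.4504 0.2407 0.1543] 64 0.512 0.5508 [0.5298 0.2413 0.1716]
top 0.25 24 [0.4467 0.2498 0.1539] 55 0.5113 0.5505 [0.5258 0.2479 0.1687]
top 0.26 25 [0.4464 0.2597 0.1537] 55 0.5183 0.5529 [0.5324 0.2588 0.167 ]
top 0.27 22 [0.4465 0.2702 0.1538] 59 0.5209 0.5553 [0.5367 0.2706 0.167 ]
top 0.28 18 [0.4481 0.279  0.1553] 58 0.5232 0.5577 [0.539  0.2822 0.1674]
top 0.29 20 [0.4504 0.29   0.1541] 52 0.5256 0.5577 [0.5433 0.2891 0.1676]
top 0.3 17 [0.4536 0.3001 0.1561] 55 0.5279 0.5601 [0.5462 0.2996 0.1671]
top 0.31 18 [0.4548 0.3101 0.155 ] 57 0.5306 0.5649 [0.5466 0.3095 0.1667]
top 0.32 19 [0.4573 0.3206 0.1554] 54 0.533 0.5649 [0.547  0.3169 0.1667]
top 0.33 18 [0.4598 0.3305 0.1551] 53 0.535 0.5673 [0.5518 0.3294 0.1662]
top 0.34 14 [0.4606 0.3398 0.1558] 55 0.5377 0.5697 [0.5507 0.3388 0.167 ]
top 0.35 19 [0.4631 0.3489 0.155 ] 56 0.5401 0.5721 [0.555  0.3513 0.1668]
top 0.36 18 [0.4619 0.3597 0.1555] 54 0.5424 0.5745 [0.5579 0.359  0.166 ]
top 0.37 30 [0.4641 0.37   0.1552] 58 0.5447 0.577 [0.5593 0.3693 0.1673]
top 0.38 4 [0.465  0.3764 0.1548] 43 0.5472 0.5794 [0.5
[... 467 characters left out ...]
11 0.1672]
scene 0.3 26 [0.4573 0.3    0.1543] 70 0.5352 0.5654 [0.5483 0.3006 0.1671]
scene 0.31 27 [0.4597 0.3101 0.1553] 73 0.5384 0.5687 [0.5508 0.3122 0.1667]
scene 0.32 27 [0.4619 0.3204 0.1541] 70 0.539 0.5714 [0.5538 0.3205 0.1676]
scene 0.33 25 [0.4645 0.3307 0.1541] 72 0.5407 0.5736 [0.5549 0.3277 0.1667]
scene 0.34 24 [0.4654 0.3401 0.1536] 73 0.546 0.5761 [0.5571 0.3383 0.1677]
scene 0.35 29 [0.4668 0.3496 0.1552] 75 0.5469 0.5773 [0.5603 0.3498 0.1669]
scene 0.36 27 [0.4682 0.3596 0.1539] 75 0.5515 0.5781 [0.5638 0.3592 0.167 ]
scene 0.37 27 [0.4704 0.3703 0.155 ] 77 0.5538 0.5818 [0.5649 0.3716 0.1673]
scene 0.38 20 [0.4707 0.3783 0.1542] 77 0.5534 0.5835 [0.5676 0.3814 0.1681]
```

View pics/crop1.png

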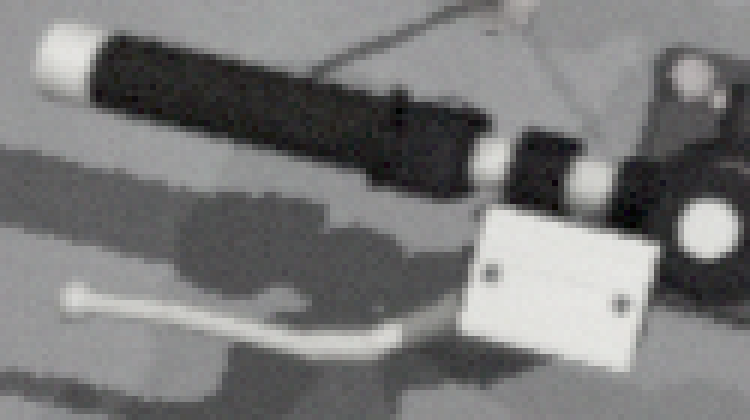

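The crop shows the ball at (75,298), the straight blade out to about (330,345), and clear bench on the outer side. The press point is about (0.458, 0.315) and the push direction about (0.974, -0.228). I'll press with the side of the shut fingers, starting from a stand-off 55 mm out.

drive_tool(slide=[[-0.15,-0.02,0.07],[-0.3,-0.04,0.14],[-0.45,-0.06,0.2],[-0.6,-0.08,0.27],[-0.75,-0.1,0.34],[-0.875,-0.112,0.396],[-0.875,-0.112,0.396],[-0.875,-0.112,0.396]], rotation=[[0,0,-0.07],[0,0,-0.15],[0,0,-0.22],[0,0,-0.3],[0,0,-0.37],[0,0,-0.45],[0,0,-0.45],[0,0,-0.45]], gripper=0)

```text
clock: 1.1
eef_pos: [0.4037, 0.3276, 0.1322]
tool_rot: [0.115, 0.993, -0.0, -0.0]
ft_force: [0.5, 0.1, 0.4]
grip_width: 0.0
grasp_force: 0.0
```

```bash
python3 - <<'E'
from workcell import bot
from h import *
o=bot.get_obs();print({k:np.round(v,4) for k,v in o.items() if k in("clock","eef_pos","ft_force","grip_width")});print(R.from_quat(o["tool_rot"]).as_matrix().round(3))
a=bot.camera("scene")["image"];b=bot.camera("top")["image"]
f=lambda i:cv2.resize(i,(640,480))[:,:,::-1]
cv2.imwrite("pics/s1.png",np.vstack([cv2.resize(a[90:230,250:450],(600,300))[:,:,::-1],cv2.resize(b[190:330,60:260],(600,300))[:,:,::-1]]))
E
```

```text
{'clock': np.float64(1.1), 'eef_pos': array([0.4037, 0.3276, 0.1322]), 'ft_force': array([0.4596, 0.1172, 0.3909]), 'grip_width': np.float64(0.0)}
[[-0.973  0.229 -0.001]
 [ 0.229  0.973 -0.   ]
 [ 0.001 -0.    -1.   ]]
```

View pics/s1.png

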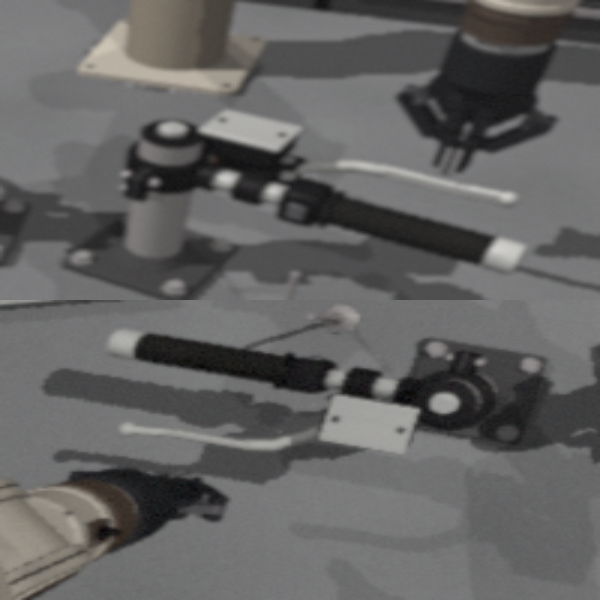

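The shut fingers stand off on the outer side of the blade, about level with it. The knuckles sit a little above blade height, so I'll raise the tool 4 mm and close in on the blade.

drive_tool(slide=[[-0.03,0,-0.016],[-0.06,0,-0.016],[-0.09,0,-0.016],[-0.11,0,-0.016],[-0.12,0,-0.016],[-0.13,0,-0.016],[-0.14,0,-0.016],[-0.14,0,-0.016]], rotation=[[0,0,0],[0,0,0],[0,0,0],[0,0,0],[0,0,0],[0,0,0],[0,0,0],[0,0,0]])

```text
clock: 2.2
eef_pos: [0.4383, 0.3195, 0.1363]
tool_rot: [0.115, 0.993, -0.0, -0.0]
ft_force: [0.2, 0.2, 0.4]
grip_width: -0.0004
grasp_force: 0.0
```

drive_tool(slide=[[-0.011,0,0],[-0.022,0.002,0],[-0.033,0.005,0],[-0.044,0.008,0],[-0.055,0.011,0],[-0.066,0.014,0],[-0.077,0.017,0],[-0.088,0.02,0]], rotation=[[0,0,0],[0,0,0.04],[0,0,0.08],[0,0,0.12],[0,0,0.16],[0,0,0.2],[0,0,0.24],[0,0,0.28]])

```text
clock: 3.2
eef_pos: [0.4595, 0.3223, 0.1364]
tool_rot: [0.184, 0.983, 0.003, -0.002]
ft_force: [-5.3, 8.5, -0.6]
grip_width: -0.0001
grasp_force: 4.3
```

```bash
cat > st.py <<'E'
from workcell import bot
from h import *
o=bot.get_obs();M=R.from_quat(o["tool_rot"]).as_matrix();f=np.array(o["ft_force"])
print(o["clock"],np.round(o["eef_pos"],4),"f tool",(M.T@f).round(2),"|f|",np.hypot(*f[:2]).round(2),"yaw",np.degrees(np.arctan2(M[1,0],M[0,0])).round(2))
E
python3 st.py
```

```text
3.2 [0.4595 0.3223 0.1364] f tool [8.05 6.02 0.68] |f| 10.06 yaw 158.82
```

```bash
python3 - <<'E'
from workcell import bot
from h import *
a=bot.camera("scene")["image"];b=bot.camera("top")["image"]
cv2.imwrite("pics/s2.png",np.vstack([cv2.resize(a[120:200,300:440],(600,343),interpolation=2)[:,:,::-1],cv2.resize(b[205:265,90:230],(600,257),interpolation=2)[:,:,::-1]]))
E
```

```text
(no output)
```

View pics/s2.png

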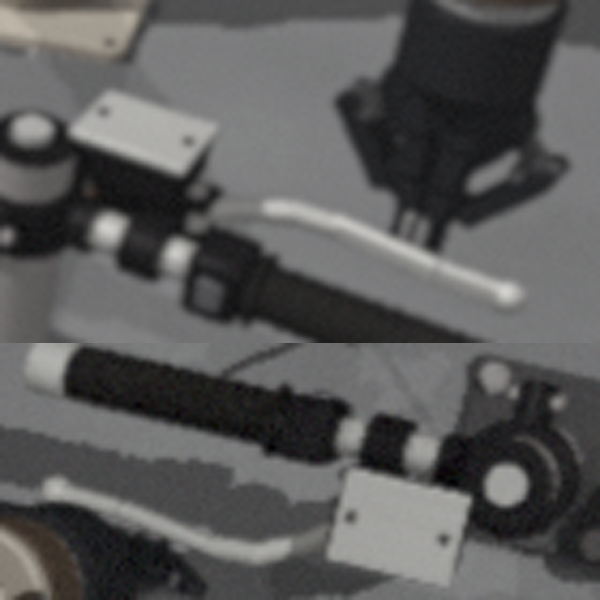

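The fingers bear on the outer face of the blade near the press point and the blade has moved in, with the grip well clear. The sideways force is friction, so I'll follow the arc better from here.

drive_tool(slide=[[-0.004,0.006,0],[-0.008,0.01,0],[-0.012,0.013,0],[-0.016,0.015,0],[-0.02,0.017,0],[-0.024,0.019,0],[-0.028,0.021,0],[-0.028,0.021,0]], rotation=[[0,0,0.017],[0,0,0.034],[0,0,0.051],[0,0,0.068],[0,0,0.085],[0,0,0.1],[0,0,0.12],[0,0,0.12]])

```text
clock: 4.3
eef_pos: [0.4674, 0.3231, 0.1363]
tool_rot: [0.213, 0.977, 0.001, -0.002]
ft_force: [-6.0, 4.5, 2.3]
grip_width: 0.0002
grasp_force: 3.9
```

```bash
python3 st.py
```

```text
4.3 [0.4674 0.3231 0.1363] f tool [ 7.31  1.61 -2.31] |f| 7.48 yaw 155.37
```

drive_tool(slide=[[-0.003,0.0015,0],[-0.006,0.003,0],[-0.009,0.0045,0],[-0.012,0.006,0],[-0.015,0.0075,0],[-0.016,0.008,0],[-0.016,0.008,0],[-0.016,0.008,0]], rotation=[[0,0,0.013],[0,0,0.026],[0,0,0.039],[0,0,0.052],[0,0,0.065],[0,0,0.07],[0,0,0.07],[0,0,0.07]])

```text
clock: 5.3
eef_pos: [0.4716, 0.3234, 0.1363]
tool_rot: [0.23, 0.973, 0.001, -0.002]
ft_force: [-6.9, 4.1, 2.8]
grip_width: 0.0
grasp_force: 4.2
```

```bash
python3 st.py
```

```text
5.3 [0.4716 0.3234 0.1363] f tool [ 8.04  0.61 -2.74] |f| 8.04 yaw 153.38
```

drive_tool(slide=[[-0.003,0.0015,0],[-0.006,0.003,0],[-0.009,0.0045,0],[-0.012,0.006,0],[-0.012,0.006,0],[-0.012,0.006,0],[-0.012,0.006,0],[-0.012,0.006,0]], rotation=[[0,0,0.013],[0,0,0.026],[0,0,0.039],[0,0,0.052],[0,0,0.052],[0,0,0.052],[0,0,0.052],[0,0,0.052]])

```text
clock: 6.3
eef_pos: [0.4746, 0.3235, 0.1363]
tool_rot: [0.243, 0.97, 0.001, -0.003]
ft_force: [-7.8, 4.5, 2.7]
grip_width: 0.0001
grasp_force: 4.7
```

```bash
python3 st.py
```

```text
6.3 [0.4746 0.3235 0.1363] f tool [ 9.    0.35 -2.7 ] |f| 8.99 yaw 151.9
```

drive_tool(slide=[[-0.002,0.001,0],[-0.004,0.002,0],[-0.006,0.003,0],[-0.008,0.004,0],[-0.008,0.004,0],[-0.008,0.004,0],[-0.008,0.004,0],[-0.008,0.004,0]], rotation=[[0,0,0.009],[0,0,0.018],[0,0,0.027],[0,0,0.035],[0,0,0.035],[0,0,0.035],[0,0,0.035],[0,0,0.035]])

```text
clock: 7.3
eef_pos: [0.4761, 0.3235, 0.1363]
tool_rot: [0.251, 0.968, 0.001, -0.003]
ft_force: [-9.8, 5.3, 3.8]
grip_width: -0.0
grasp_force: 5.6
```

```bash
python3 st.py
```

```text
7.3 [0.4761 0.3235 0.1363] f tool [11.18 -0.08 -3.76] |f| 11.15 yaw 150.92
```

drive_tool(slide=[[-0.002,0.001,0],[-0.004,0.002,0],[-0.006,0.003,0],[-0.008,0.004,0],[-0.01,0.005,0],[-0.01,0.005,0],[-0.01,0.005,0],[-0.01,0.005,0]], rotation=[[0,0,0.009],[0,0,0.018],[0,0,0.027],[0,0,0.035],[0,0,0.043],[0,0,0.043],[0,0,0.043],[0,0,0.043]])

```text
clock: 8.3
eef_pos: [0.4778, 0.3237, 0.1363]
tool_rot: [0.261, 0.965, 0.001, -0.004]
ft_force: [-13.2, 5.8, 4.8]
grip_width: -0.0001
grasp_force: 6.9
```

```bash
python3 st.py
```

```text
8.3 [0.4778 0.3237 0.1363] f tool [14.39 -1.62 -4.67] |f| 14.44 yaw 149.73
```

drive_tool(slide=[[-0.003,0.0005,0],[-0.006,0.001,0],[-0.009,0.002,0],[-0.012,0.003,0],[-0.015,0.004,0],[-0.015,0.004,0],[-0.015,0.004,0],[-0.015,0.004,0]], rotation=[[0,0,0.01],[0,0,0.02],[0,0,0.03],[0,0,0.04],[0,0,0.05],[0,0,0.05],[0,0,0.05],[0,0,0.05]])

```text
clock: 9.3
eef_pos: [0.4798, 0.3238, 0.1363]
tool_rot: [0.272, 0.962, 0.001, -0.006]
ft_force: [-16.4, 8.5, 7.4]
grip_width: -0.0002
grasp_force: 9.5
```

```bash
python3 st.py
```

```text
9.3 [0.4798 0.3238 0.1363] f tool [18.53 -1.4  -7.2 ] |f| 18.49 yaw 148.38
```

drive_tool(slide=[[-0.002,0,0],[-0.004,0,0],[-0.004,0,0],[-0.004,0,0],[-0.004,0,0],[-0.004,0,0],[-0.004,0,0],[-0.004,0,0]], rotation=[[0,0,0],[0,0,0],[0,0,0],[0,0,0],[0,0,0],[0,0,0],[0,0,0],[0,0,0]])

```text
clock: 10.3
eef_pos: [0.4802, 0.3237, 0.1363]
tool_rot: [0.272, 0.962, 0.001, -0.007]
ft_force: [-17.2, 10.6, 7.0]
grip_width: 0.0004
grasp_force: 10.3
```

```bash
python3 st.py
```

```text
10.3 [0.4802 0.3237 0.1363] f tool [20.3   0.06 -6.76] |f| 20.2 yaw 148.4
```

20 N normal force. Holding it for a bit over two seconds.

drive_tool(slide=[[0,0,0],[0,0,0],[0,0,0],[0,0,0],[0,0,0],[0,0,0],[0,0,0],[0,0,0]], rotation=[[0,0,0],[0,0,0],[0,0,0],[0,0,0],[0,0,0],[0,0,0],[0,0,0],[0,0,0]])

```text
clock: 11.3
eef_pos: [0.4802, 0.3237, 0.1363]
tool_rot: [0.272, 0.962, 0.001, -0.007]
ft_force: [-17.9, 10.2, 6.1]
grip_width: -0.0001
grasp_force: 10.3
```

drive_tool(slide=[[0,0,0],[0,0,0],[0,0,0],[0,0,0],[0,0,0],[0,0,0],[0,0,0],[0,0,0]], rotation=[[0,0,0],[0,0,0],[0,0,0],[0,0,0],[0,0,0],[0,0,0],[0,0,0],[0,0,0]])

```text
clock: 12.3
eef_pos: [0.4802, 0.3237, 0.1363]
tool_rot: [0.272, 0.962, 0.001, -0.007]
ft_force: [-18.5, 9.7, 6.8]
grip_width: -0.0001
grasp_force: 10.2
```

drive_tool(slide=[[0,0,0],[0,0,0],[0,0,0],[0,0,0],[0,0,0],[0,0,0],[0,0,0],[0,0,0]], rotation=[[0,0,0],[0,0,0],[0,0,0],[0,0,0],[0,0,0],[0,0,0],[0,0,0],[0,0,0]])

```text
clock: 13.3
eef_pos: [0.4802, 0.3237, 0.1363]
tool_rot: [0.272, 0.962, 0.001, -0.007]
ft_force: [-17.5, 11.3, 7.3]
grip_width: 0.0001
grasp_force: 10.2
```

drive_tool(slide=[[0.025,-0.012,0],[0.055,-0.028,0],[0.09,-0.047,0],[0.125,-0.067,0],[0.165,-0.09,0],[0.205,-0.112,0],[0.245,-0.134,0],[0.28,-0.154,0]], rotation=[[0,0,-0.1],[0,0,-0.22],[0,0,-0.34],[0,0,-0.46],[0,0,-0.58],[0,0,-0.64],[0,0,-0.64],[0,0,-0.64]])

```text
clock: 14.3
eef_pos: [0.4065, 0.3243, 0.1364]
tool_rot: [0.118, 0.993, 0.0, 0.0]
ft_force: [-0.2, -0.3, -0.6]
grip_width: -0.0
grasp_force: 0.0
```

drive_tool(slide=[[0.05,0,0],[0.1,0,0],[0.15,0,0],[0.2,0,0],[0.2,0,0],[0.2,0,0],[0.2,0,0],[0.2,0,0]], rotation=[[0,0,0],[0,0,0],[0,0,0],[0,0,0],[0,0,0],[0,0,0],[0,0,0],[0,0,0]])

```text
clock: 15.3
eef_pos: [0.3586, 0.3359, 0.1363]
tool_rot: [0.118, 0.993, 0.0, 0.0]
ft_force: [0.2, -0.2, 0.0]
grip_width: -0.0001
grasp_force: 0.0
```

```bash
python3 st.py; python3 - <<'E'
from workcell import bot
from h import *
import pickle
a=bot.camera("scene")["image"];b=bot.camera("top")["image"]
o=pickle.load(open("top.pkl","rb"))["image"];s=pickle.load(open("scene.pkl","rb"))["image"]
cv2.imwrite("pics/end.png",np.vstack([np.hstack([cv2.resize(i[200:280,90:210],(400,267)) for i in(o,b)]),np.hstack([cv2.resize(i[100:230,250:450],(400,260)) for i in(s,a)])])[:,:,::-1])
E
```

```text
15.3 [0.3586 0.3359 0.1363] f tool [-0.22 -0.11 -0.02] |f| 0.25 yaw 166.46
```

View pics/end.png

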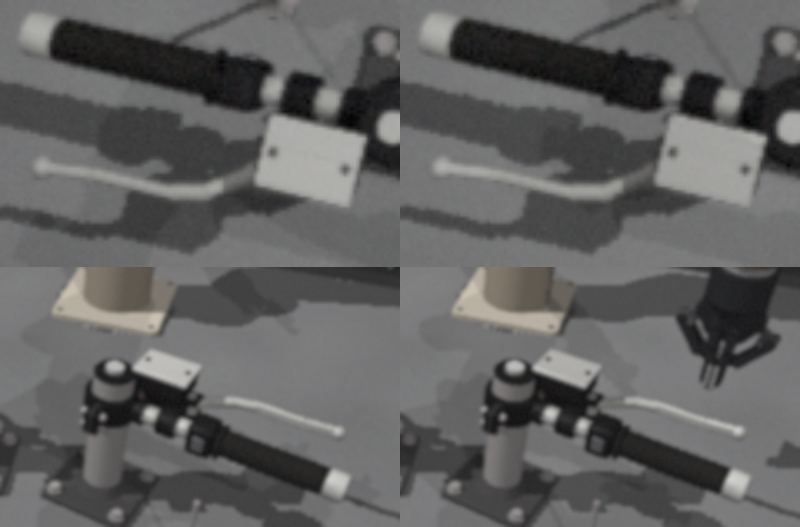

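The before and after views match: the ball is at (42,166) in the first and (442,166) in the second, which is offset by 400 px. The lever is fully back out, and the gripper is about 100 mm clear.

```bash
python3 -c "
from workcell import bot
print(bot.job_done())"
```

```text
the job is handed in; nothing more can be done
None
```

I pressed the brake lever in with the side of the shut fingers until it went firm short of the grip, held it at about 20 N for just over 3 s, and let it spring fully back out; the arm is clear and the job is handed in.

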